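# Close the flow cell on its dowels and hold it shut

### The job

Pick up the upper half of the flow cell (the one with two holed lugs, not the blank cover), lower it gently over the two dowels of the lower half, big hole on big dowel, and press it down against the sprung seal until the faces of the two halves meet. Finish while still holding it pressed shut, so that a colleague can fit the clamps: do not let go. Press only as hard as the seal needs, never slam or ram the halves together, and leave the cover and the other lab ware where they are.

Things in the scene. Friction and masses are not known exactly. Their poses are not given: they have to be found in the camera images.
- upper_grip (a point): Loose upper half of the cell (0.3 kg), flat on the bench: aluminium disc (d 70 mm, 14 mm thick) with a lug at each x end (120 over both, lugs 30 wide, 14 thick) and on top a black grip block, 40 along x, 30 along y, 44 tall. Point: the block's centre, 36 mm above the underside, 22 above the disc. z up; x runs from the small-hole lug to the big-hole lug. Grip the block along y.
- upper_hole (a point): Big through hole (d 17 mm) of the upper half, at its underside, 46 mm towards +x from its centre; the small one (d 13 mm) is 46 mm towards -x.
- lower_face (a point): Lower half, fixed to the bench on a dark 146 x 74 mm base plate, aluminium disc and lugs like the upper half's. Point: centre of its flat top face, 40 mm above the bench. z up, x from the small dowel to the big one. Closed: the upper half's x points the same way and its block's centre is 36 mm above this point.
- big_dowel (a point): Big steel dowel (d 14 mm) of the lower half, at its foot on the top face, 46 mm towards +x from the face's centre; the small one (d 10 mm) is 46 mm towards -x. Both rise 27 mm above the face, the last 9 mm tapered.
- seal (a joint): Sprung black seal disc (d 48 mm) in the middle of the lower half. 0: free, its top 6 mm proud of the face; 0.006 m: level with the face, cell closed. The spring pushes back with 5 N at 0 and 12 N at 0.006 m: the upper half's weight alone does not close the cell, and it opens again when the push stops. More than 60 N between the halves ruins it.
- cover_grip (a point): Blank cover of another cell, loose, not wanted: same disc and grip block as the upper half, but no lugs or holes. Point: centre of its block, 36 mm above the bench. Cover and upper half lie to the left and right of the lower half, either way round.
- beaker: Bystander, loose: clear beaker, 66 mm across, 85 mm tall. Origin: centre of its underside.
- white_bottle: Bystander, loose: white bottle with blue cap, 56 mm across, 130 mm tall. Origin: centre of its underside.
- clamp_ring: Bystander, loose: steel clamp ring, 64 mm across, 12 mm tall. Origin: centre of its underside.
- wrench: Bystander, loose: steel wrench, 150 mm long, lying flat; origin near its middle.
- stopper: Bystander, loose: black rubber stopper, 28 mm across, 28 mm tall. Origin: centre of its underside.
- amber_jar: Bystander, loose: amber glass jar, 64 mm across, 75 mm tall. Origin: centre of its underside.
- small_bottle: Bystander, loose: small white bottle with blue cap, 48 mm across, 90 mm tall. Origin: centre of its underside.
Mind the look-alikes: they are no part of the job. What is shaped like the part that bears lower_face but green is not meant. What is shaped like the part that bears upper_grip but pink is not meant.

How it is judged (in metres and radians):
On the way, in this order (a step that is already met when the one before it is completed fails the run):
1. the upper half is lifted clear of the bench (height (world z) of upper_grip above 0.09 m), for 0.1 s.
2. it is on both dowels (horizontal distance between upper_grip and lower_face below 0.004 m and angle between the x axis of upper_grip and the x axis of lower_face, either way round below 0.07 rad and horizontal distance between upper_hole and big_dowel below 0.006 m and z of upper_grip in the frame of lower_face below 0.05 m), for 0.1 s.
At the end, for the whole second after the job is handed in: The upper half sits on both dowels (centred within 4 mm, big hole within 6 mm of the big dowel, turned within 4 degrees, level within 3 degrees), its face within 2 mm of the lower face, the seal pushed in by more than 4.5 mm, the halves pressed together with more than 8 N by the fingers, and still (horizontal distance between upper_grip and lower_face below 0.004 m and angle between the x axis of upper_grip and the x axis of lower_face, either way round below 0.07 rad and horizontal distance between upper_hole and big_dowel below 0.006 m and z of upper_grip in the frame of lower_face below 0.038 m and angle between upper_grip's own z axis and vertical below 0.05 rad and value of joint seal above 0.0045 m and contact force between upper and lower above 8 N and contact force between the fingers and upper above 2 N and linear speed of upper below 0.02 m/s); the arm keeps its last pose, push and grip.
It fails at once if the halves are rammed together (more than 60 N between them) (contact force between upper and lower above 60 N).
It fails at once if the blank cover is moved by more than 20 mm (distance of cover_grip from where it was at the start of the episode above 0.02 m).
It fails at once if another piece of lab ware is moved by more than 30 mm (distance of any of beaker, white_bottle, clamp_ring, wrench, stopper, amber_jar, small_bottle from where it was at the start of the episode above 0.03 m).
It also fails if it takes over 38 s, if anything falls off the work surface, if the arm or the gripper's body presses on something with over 40 N, if the wrist force passes 120 N, or if a joint passes its speed limit or range.

### The arm

A 6-joint arm with a two-finger parallel gripper is mounted at the origin on the work surface. World frame = base frame: x ahead of the robot, y to its left, z up, the work surface at z = 0. Lengths are in mm, angles in rad, forces in N, time in s.
With the tool pointing down it reaches from about 350 to 975 mm from the base axis. Payload 7.1 kg.
Tool frame: the origin (TCP) lies between the finger pads; the fingertips stand 8 mm ahead of it and the grasp point (between the pads) lies 11 mm behind it (ctrl.tips_ahead is the distance from the TCP to the fingertips, in mm); y points along the fingers, z is the direction in which the jaws open and shut, and the axes are right-handed (so a half turn about y gives the same grasp; the last joint's range is limited). The gripper opens to 88 mm and grips with 3 to 60 N. Pads are 20 mm wide; open, the fingers measure 115 mm over their backs; the gripper's body (75 mm by 178 mm) begins 61 mm behind the grasp point.
Start: joints at [1.181, 0.423, 1.63, -0, 1.089, -0.019], TCP at [226.443, 582.519, 206.675] pointing down, gripper open.
Joint ranges: [-3, 3], [-0.9, 2.11], [0.09, 2.58], [-1.31, 4.45], [0.11, 2.69], [-2.54, 2.54]. Speed limits (rad/s): [2.39, 2.39, 3.01, 3.14, 3.14, 3.14].

### API

Orientations are given as a rotation vector (axis times angle).
In Python, from workcell import ctrl gives the robot as it stands.
- The arm moves only by the shell command python3 -m creep 'ROWS'. ROWS is JSON, a list of rows, each an object of numbers: "tx", "ty", "tz": the shift along the world's x, y, z in mm; "rx", "ry", "rz": the turn, a rotation vector about the world's x, y, z in rad; "fingers": the closure in counts, from 0 (fully open) to 255 (shut). A call has 1 to 10 rows; each row is the pose to reach, as a shift and turn from the pose commanded when the call began; what a row does not reach only later rows make up. A row lasts 1/8 s, in which the tool goes at most 62.5 mm and 10.7 degrees, less where a joint would pass 70% of its speed; a pose out of reach is approached as far as the arm can. A call with a gripper value outside its range is refused whole. The fingers move at their own pace and stop on an object; the grip force is fixed at half the most. Time passes only in rows, so rows that repeat a pose let the fingers close. It gives the time, the measured TCP pose, the force and the opening at its end, in the units of the state.
- ctrl.get_obs(): the state, without advancing time (a new reading comes with each control period).
- ctrl.get_image(name): name is "scene" or "top"; returns a dict with "pixels" (400x640x3 uint8, blue, green, red), "intrinsics" (3x3 intrinsics, pixels), "k1" (the pictures are not rectified: a ray, as slopes to the right and down, at radius r is drawn at 1 + k1 r^2 times it, then the intrinsics apply), "rvec" (rotation vector, rad) and "tvec" (3), from world to camera coordinates, as OpenCV has them. Camera axes: x right, y down, z forward; pixel columns grow to the right and rows downward; lengths in mm; the calibration is good to about 2 mm. A picture is of the moment at which its call begins. There is no depth.
- ctrl.close_job(): hands the job in, once; it reports no verdict.
The state is a dict: "t": time; "qpos": joint angles; "qvel": joint speeds; "joint_torque": joint torques, N m; "ee_pos": TCP position; "orientation": TCP orientation; "ft_force": force on the tool from outside, world axes, zero at the start; "moment": the same for the moment, N m; "width": finger opening in mm.
Only numpy, scipy, OpenCV 4.12 (cv2) and the standard library are available. Lean on these libraries where they do the work, as an engineer would, in place of code of your own. Each camera call takes 0.05 s, during which the arm holds its last target.

## Working session

There is one attempt and no reset: what is moved stays moved. The work goes in short steps, Python scripts to look and compute and a shell command to move; the robot and the scene stay as the last step left them, time stands still between calls to the robot, and variables do not carry over. Pictures are saved under pics/ and viewed, and the job is handed in when it is done.

```bash
mkdir -p pics; ls; python3 - <<'E'
from workcell import ctrl
import cv2
for n in("scene","top"):
    d=ctrl.get_image(n); cv2.imwrite(f"pics/{n}0.png",d["pixels"])
    print(n,d["intrinsics"],d["k1"],d["rvec"],d["tvec"])
print(ctrl.get_obs(),ctrl.tips_ahead)
E
```

```text
pics
scene [[486.77138909   0.         320.49978129]
 [  0.         486.77138909 197.64142992]
 [  0.           0.           1.        ]] 0.008728410285637091 [ 2.09071253  1.59617512 -0.46663856] [-120.020689   -332.20219859 1550.66758724]
top [[375.95608781   0.         311.04856383]
 [  0.         375.95608781 196.25575384]
 [  0.           0.           1.        ]] -0.0886320337514523 [ 2.15687724 -2.14232596  0.09412811] [  20.50183181  463.89471407 1025.41137521]
{'t': 0.1, 'qpos': array([ 1.18100546e+00,  4.23780068e-01,  1.63061092e+00, -5.90349330e-05,
        1.08863891e+00, -1.90192125e-02]), 'qvel': array([ 0.00058879, -0.0047627 , -0.00161554, -0.00110657,  0.00072989,
        0.00214913]), 'joint_torque': array([-3.37123693e-04, -5.45612991e+01, -2.74322945e+01,  6.45460607e-02,
        1.88240747e-02, -1.92910306e-05]), 'ee_pos': array([226.25642906, 582.02762588, 205.97074013]), 'orientation': array([-1.55257475,  0.2911266 , -0.2907469 ]), 'ft_force': array([-0.62191696,  0.49464484,  0.16360488]), 'moment': array([-0.00695381,  0.00722963,  0.01185099]), 'width': 87.77766640869355} 8.0
```

View pics/scene0.png

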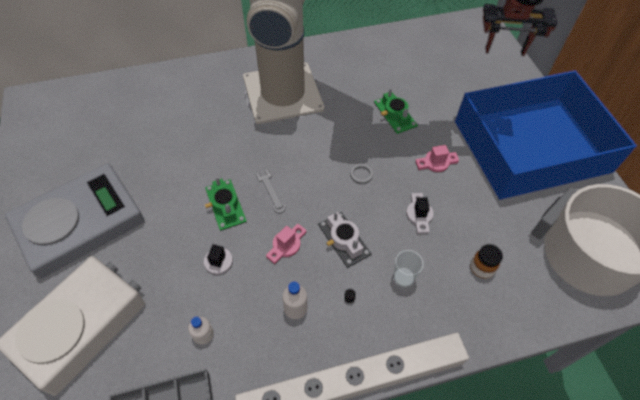

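View pics/top0.png

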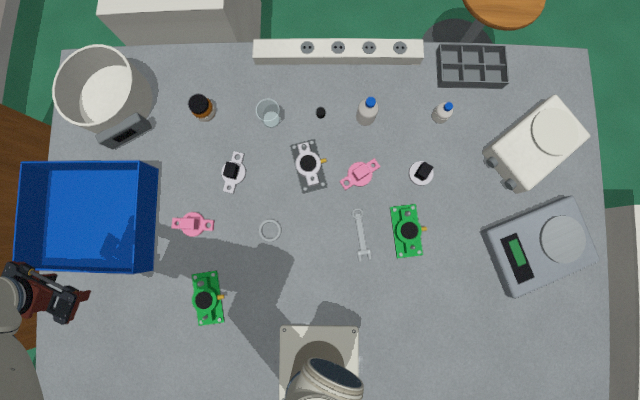

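Upper half (white lugs, black block) is at top (233,172); the lower half on its dark base is at (308,164). The cover is at (422,172). Green and pink look-alikes are elsewhere. I'll zoom in.

```bash
python3 - <<'E'
import cv2,numpy as np
a=cv2.imread("pics/top0.png");b=cv2.imread("pics/scene0.png")
f=lambda im,x,y,w,h,s:cv2.resize(im[y:y+h,x:x+w],None,fx=s,fy=s,interpolation=cv2.INTER_CUBIC)
cv2.imwrite("pics/topz.png",f(a,210,130,130,70,6))
cv2.imwrite("pics/scz.png",f(b,315,185,130,85,6))
E
```

```text
(no output)
```

View pics/topz.png

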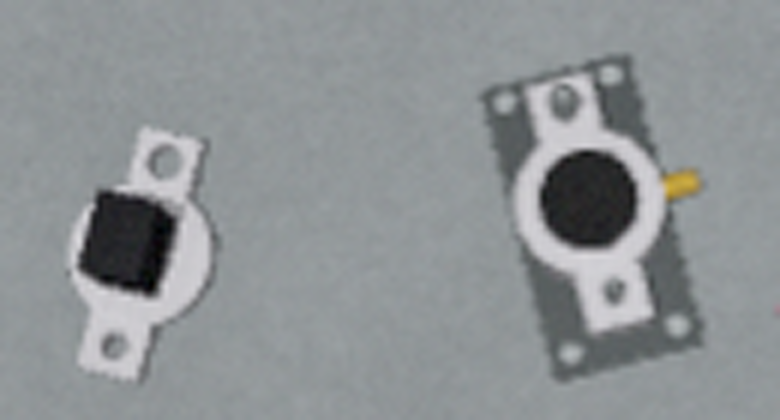

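View pics/scz.png

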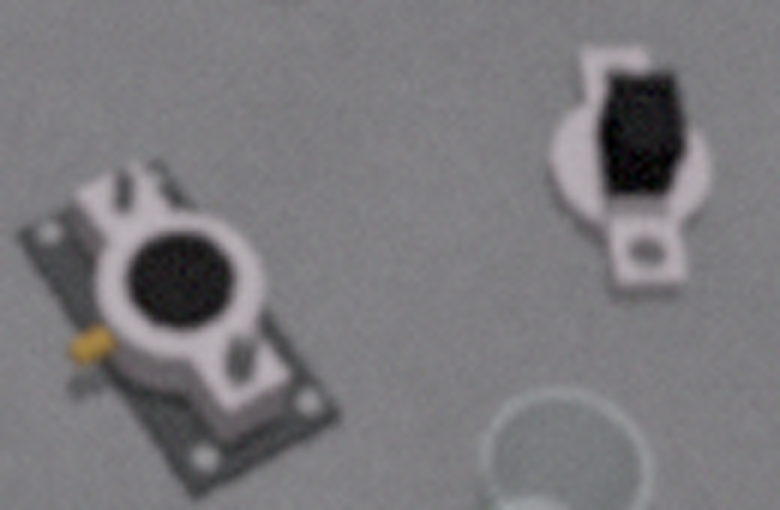

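```bash
cat > h.py <<'E'
import cv2,numpy as np
from workcell import ctrl
def grab(n,fn=None):
    d=ctrl.get_image(n)
    if fn: cv2.imwrite(fn,d["pixels"])
    return d
def plane(d,uv,z):
    uv=np.asarray(uv,float).reshape(-1,1,2)
    p=cv2.undistortPoints(uv,np.array(d["intrinsics"]),np.array([d["k1"],0,0,0.]))[:,0]
    R=cv2.Rodrigues(np.array(d["rvec"],float))[0];t=np.array(d["tvec"],float)
    o=-R.T@t; r=np.c_[p,np.ones(len(p))]@R
    return o+r*((z-o[2])/r[:,2])[:,None]
def proj(d,P):
    return cv2.projectPoints(np.asarray(P,float).reshape(-1,1,3),np.array(d["rvec"],float),np.array(d["tvec"],float),np.array(d["intrinsics"]),np.array([d["k1"],0,0,0.]))[0][:,0]
def rect(d,c,z,size=80,s=4):
    "orthorectify plane z about world c=(x,y): image up=+x, left=+y, s px per mm"
    n=int(2*size*s); j,i=np.meshgrid(np.arange(n),np.arange(n))
    P=np.stack([c[0]+size-i/s,c[1]+size-j/s,np.full(i.shape,z)],-1)
    m=proj(d,P).astype(np.float32).reshape(n,n,2)
    return cv2.remap(d["pixels"],m[...,0],m[...,1],cv2.INTER_CUBIC)
E
python3 - <<'E'
from h import *
T=grab("top");S=grab("scene")
def R(n,x): print(n,np.round(x,1).tolist())
for n,d,u,l,s in(("top",T,[(210+164/6,130+160/6),(210+115/6,130+345/6)],[(210+565/6,130+100/6),(210+615/6,130+290/6)],(210+588/6,130+199/6)),
           ("scene",S,[(315+648/6,185+250/6)],[],(315+181/6,185+280/6))):
    U=plane(d,u,14);R(n+" holes",U)
    if l: L=plane(d,l,40);R("dowel",L)
    R("seal",plane(d,s,46))
for n,d in(("top",T),("scene",S)):
    a=rect(d,(480,225),14,70);b=rect(d,(500,50),40,75)
    cv2.imwrite(f"pics/r_{n}.png",np.hstack([a[:,:],cv2.resize(b,(560,560))])[:, :] if 0 else cv2.resize(np.hstack([a,cv2.resize(b,(560,560))]),(800,400)))
E
```

```text
top holes [[579.5, 238.6, 14.0], [489.3, 259.3, 14.0]]
dowel [[602.5, 43.8, 40.0], [512.4, 19.7, 40.0]]
seal [[554.0, 32.4, 46.0]]
scene holes [[580.7, 240.8, 14.0]]
seal [[559.0, 33.3, 46.0]]
```

```bash
cat > m.py <<'E'
from h import *
def white(im):
    g=im.min(2); return g
def holes(im): pass
E
python3 - <<'E'
from h import *
T=grab("top");S=grab("scene")
s=4
def w(c,size,px): return (c[0]+size-px[1]/s, c[1]+size-px[0]/s)
for n,d in(("top",T),("scene",S)):
  for nm,c,z in(("up",(534,249),14),("low",(557,32),40)):
    im=rect(d,c,z,75); cv2.imwrite(f"pics/r_{n}_{nm}.png",im)
    m=cv2.inRange(im.min(2),165 if n=="top" else 145,255)
    cs,h=cv2.findContours(m,cv2.RETR_CCOMP,cv2.CHAIN_APPROX_NONE)
    k=max(range(len(cs)),key=lambda i:cv2.contourArea(cs[i]))
    (cx,cy),sz,an=cv2.minAreaRect(cs[k])
    print(n,nm,"outer",np.round(w(c,75,(cx,cy)),1),np.round(np.array(sz)/s,1),round(an,2))
    for i in range(len(cs)):
      if h[0][i][3]==k and cv2.contourArea(cs[i])>300:
        e=cv2.fitEllipse(cs[i]);print("   hole",np.round(w(c,75,e[0]),1),np.round(np.array(e[1])/s,1))
a=[cv2.imread(f"pics/r_{n}_{k}.png") for n in("top","scene") for k in("up","low")]
cv2.imwrite("pics/r4.png",cv2.resize(np.vstack([np.hstack(a[:2]),np.hstack(a[2:])]),(600,600),interpolation=cv2.INTER_AREA))
E
```

```text
top up outer [535.6 250.8] [ 70.4 121.1] 34.56
   hole [490.3 261.5] [13.4 14. ]
   hole [580.1 240.1] [17.2 18.1]
top low outer [555.4  33.5] [120.4  69.2] 53.39
   hole [513.   21.2] [11.1 13.2]
   hole [556.4  33.6] [48.8 50.1]
scene up outer [559.4 253.6] [36.6 84.6] 34.97
   hole [579.9 239.4] [16.9 17.7]
scene low outer [554.7  33.3] [121.5  70.1] 53.93
   hole [554.3  33.7] [49.7 53. ]
```

View pics/r4.png

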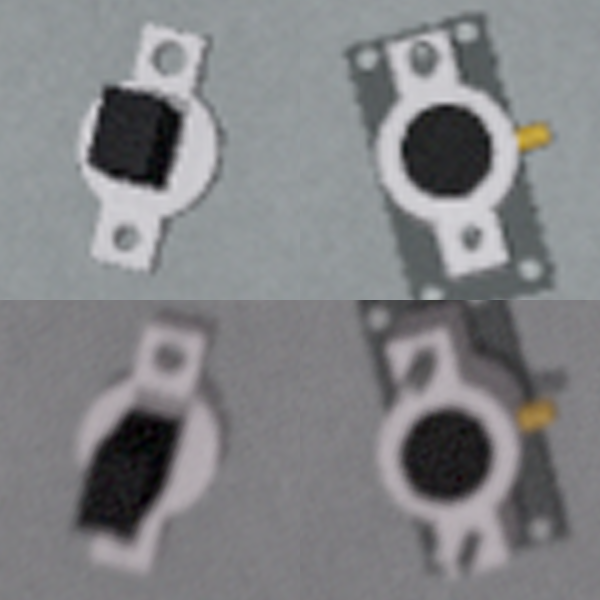

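```bash
python3 - <<'E'
from h import *
T=grab("top");S=grab("scene")
s=4
for n,d,nm,c,z in(("top",T,"up",(534,249),14),("top",T,"low",(557,32),40),("scene",S,"low",(557,32),40)):
    im=rect(d,c,z,75)
    m=cv2.inRange(im.min(2),165 if n=="top" else 145,255)
    if n=="scene": m=cv2.inRange(im.min(2),150,255)
    cs,_=cv2.findContours(m,cv2.RETR_EXTERNAL,cv2.CHAIN_APPROX_NONE)
    k=max(cs,key=cv2.contourArea)
    if nm=="up": k=cv2.convexHull(k)
    M=cv2.moments(k);cx,cy=M["m10"]/M["m00"],M["m01"]/M["m00"]
    a=0.5*np.arctan2(2*M["mu11"],M["mu20"]-M["mu02"]) # axis angle from image right, down
    v=np.array([np.cos(a),np.sin(a)]); x,y=-v[1],-v[0]
    if x<0:x,y=-x,-y
    print(n,nm,round(c[0]+75-cy/s,2),round(c[1]+75-cx/s,2),"yaw",round(np.arctan2(y,x),4))
from scipy.spatial.transform import Rotation as Ro
o=ctrl.get_obs();print(Ro.from_rotvec(o["orientation"]).as_matrix().round(3),o["ee_pos"],o["t"])
E
```

```text
top up 535.47 250.91 yaw -0.2333
top low 552.87 32.86 yaw 0.2738
scene low 554.55 32.7 yaw 0.2638
[[ 0.932 -0.     0.362]
 [-0.362 -0.     0.932]
 [-0.    -1.    -0.   ]] [226.42385975 582.46533342 206.5734101 ] 0.4
```

```bash
python3 -m creep '[{"tx":20,"ty":-22,"rz":0.01},{"tx":60,"ty":-64,"rz":0.03},{"tx":105,"ty":-112,"rz":0.05},{"tx":150,"ty":-160,"rz":0.07},{"tx":195,"ty":-208,"rz":0.09},{"tx":240,"ty":-256,"rz":0.11},{"tx":280,"ty":-300,"rz":0.13},{"tx":302,"ty":-324,"tz":-20,"rz":0.137},{"tx":309,"ty":-331.5,"tz":-50,"rz":0.137},{"tx":309,"ty":-331.5,"tz":-80,"rz":0.137}]'
```

```text
schema error: expected keys tx, ty, tz, rx, ry, rz, fingers
```

```bash
python3 -m creep '[{"tx":20,"ty":-22,"tz":0,"rx":0,"ry":0,"rz":0.01,"fingers":0},{"tx":60,"ty":-64,"tz":0,"rx":0,"ry":0,"rz":0.03,"fingers":0},{"tx":105,"ty":-112,"tz":0,"rx":0,"ry":0,"rz":0.05,"fingers":0},{"tx":150,"ty":-160,"tz":0,"rx":0,"ry":0,"rz":0.07,"fingers":0},{"tx":195,"ty":-208,"tz":0,"rx":0,"ry":0,"rz":0.09,"fingers":0},{"tx":240,"ty":-256,"tz":0,"rx":0,"ry":0,"rz":0.11,"fingers":0},{"tx":280,"ty":-300,"tz":0,"rx":0,"ry":0,"rz":0.13,"fingers":0},{"tx":302,"ty":-324,"tz":-20,"rx":0,"ry":0,"rz":0.137,"fingers":0},{"tx":309,"ty":-331.5,"tz":-50,"rx":0,"ry":0,"rz":0.137,"fingers":0},{"tx":309,"ty":-331.5,"tz":-80,"rx":0,"ry":0,"rz":0.137,"fingers":0}]'; python3 - <<'E'
from h import *
d=grab("top","pics/top1.png");s=grab("scene","pics/scene1.png")
a=cv2.resize(d["pixels"][110:230,170:340],None,fx=4,fy=4)[:300*2//1]
b=s["pixels"][100:300,300:520]
cv2.imwrite("pics/v1.png",np.hstack([cv2.resize(a,(400,300)),cv2.resize(b,(330,300))]))
E
```

```text
t: 1.65
ee_pos: [536.5, 250.0, 126.1]
orientation: [-1.562, 0.184, -0.186]
ft_force: [-0.9, 0.1, -1.1]
width: 87.7
```

View pics/v1.png

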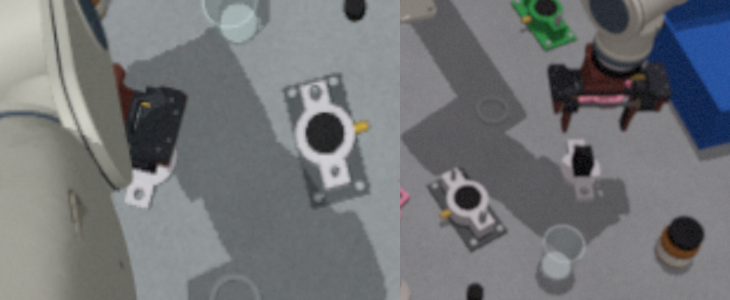

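The gripper hangs above the block with its fingers on either side. Next: descend and grip.

```bash
python3 -m creep '[{"tx":0,"ty":0,"tz":-20,"rx":0,"ry":0,"rz":0,"fingers":0},{"tx":0,"ty":0,"tz":-45,"rx":0,"ry":0,"rz":0,"fingers":0},{"tx":0,"ty":0,"tz":-70,"rx":0,"ry":0,"rz":0,"fingers":0},{"tx":0,"ty":0,"tz":-88,"rx":0,"ry":0,"rz":0,"fingers":0},{"tx":0,"ty":0,"tz":-97,"rx":0,"ry":0,"rz":0,"fingers":0},{"tx":0,"ty":0,"tz":-98,"rx":0,"ry":0,"rz":0,"fingers":0},{"tx":0,"ty":0,"tz":-98,"rx":0,"ry":0,"rz":0,"fingers":255},{"tx":0,"ty":0,"tz":-98,"rx":0,"ry":0,"rz":0,"fingers":255},{"tx":0,"ty":0,"tz":-98,"rx":0,"ry":0,"rz":0,"fingers":255},{"tx":0,"ty":0,"tz":-98,"rx":0,"ry":0,"rz":0,"fingers":255}]'
```

```text
t: 3.0
ee_pos: [535.6, 251.1, 28.9]
orientation: [-1.563, 0.183, -0.184]
ft_force: [-0.3, 0.6, 0.4]
width: 51.3
```

```bash
python3 -m creep '[{"tx":0,"ty":0,"tz":0,"rx":0,"ry":0,"rz":0,"fingers":255},{"tx":0,"ty":0,"tz":0,"rx":0,"ry":0,"rz":0,"fingers":255}]'; python3 - <<'E'
from h import *
from scipy.spatial.transform import Rotation as Ro
o=ctrl.get_obs();print(Ro.from_rotvec(o["orientation"]).as_matrix().round(4),o["ee_pos"],o["t"],o["ft_force"],o["width"])
E
```

```text
t: 3.25
ee_pos: [535.4, 251.0, 28.7]
orientation: [-1.563, 0.184, -0.184]
ft_force: [-0.2, -0.9, 0.7]
width: 31.4
[[ 0.9728 -0.      0.2317]
 [-0.2317 -0.      0.9728]
 [-0.     -1.     -0.    ]] [535.42722223 251.02047573  28.66847347] 3.25 [-0.17708654 -0.88944835  0.73842972] 31.439576923937487
```

```bash
python3 -m creep '[{"tx":0,"ty":0,"tz":0,"rx":0,"ry":0,"rz":0,"fingers":255},{"tx":0,"ty":0,"tz":0,"rx":0,"ry":0,"rz":0,"fingers":255},{"tx":0,"ty":0,"tz":5,"rx":0,"ry":0,"rz":0,"fingers":255},{"tx":0,"ty":0,"tz":20,"rx":0,"ry":0,"rz":0,"fingers":255},{"tx":0,"ty":0,"tz":40,"rx":0,"ry":0,"rz":0,"fingers":255},{"tx":0,"ty":0,"tz":60,"rx":0,"ry":0,"rz":0,"fingers":255},{"tx":0,"ty":0,"tz":76,"rx":0,"ry":0,"rz":0,"fingers":255},{"tx":0,"ty":0,"tz":85,"rx":0,"ry":0,"rz":0,"fingers":255},{"tx":0,"ty":0,"tz":85,"rx":0,"ry":0,"rz":0,"fingers":255}]' && python3 -m creep '[{"tx":1,"ty":-10,"tz":0,"rx":0,"ry":0,"rz":0.02,"fingers":255},{"tx":4,"ty":-40,"tz":0,"rx":0,"ry":0,"rz":0.09,"fingers":255},{"tx":7,"ty":-75,"tz":0,"rx":0,"ry":0,"rz":0.17,"fingers":255},{"tx":10,"ty":-110,"tz":0,"rx":0,"ry":0,"rz":0.25,"fingers":255},{"tx":13,"ty":-145,"tz":0,"rx":0,"ry":0,"rz":0.33,"fingers":255},{"tx":16,"ty":-180,"tz":0,"rx":0,"ry":0,"rz":0.41,"fingers":255},{"tx":18.5,"ty":-207,"tz":0,"rx":0,"ry":0,"rz":0.475,"fingers":255},{"tx":19.5,"ty":-218,"tz":0,"rx":0,"ry":0,"rz":0.501,"fingers":255},{"tx":19.5,"ty":-218,"tz":0,"rx":0,"ry":0,"rz":0.501,"fingers":255}]'; python3 - <<'E'
from h import *
d=grab("top","pics/top2.png");s=grab("scene","pics/scene2.png")
a=d["pixels"][110:220,240:380]
b=s["pixels"][150:280,270:440]
cv2.imwrite("pics/v2.png",np.hstack([cv2.resize(a,(382,300),interpolation=2),cv2.resize(b,(393,300),interpolation=2)]))
E
```

```text
t: 4.38
ee_pos: [535.8, 251.2, 114.5]
orientation: [-1.562, 0.183, -0.184]
ft_force: [1.2, 0.5, -3.1]
width: 29.4
t: 5.5
ee_pos: [554.3, 31.8, 112.9]
orientation: [-1.561, -0.207, 0.21]
ft_force: [-0.9, -0.2, -3.0]
width: 30.1
```

View pics/v2.png

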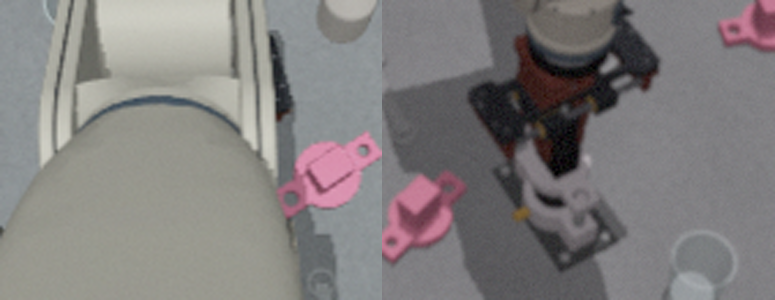

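```bash
python3 - <<'E'
from h import *
s=grab("scene")
c=(555,33)
a=rect(s,c,99,75);b=rect(s,c,40,75)
yaw=0.267
for im,z in((a,99),(b,40)):
    for sg,r in((1,8.5),(-1,6.5)):
        x=c[0]+sg*46*np.cos(yaw);y=c[1]+sg*46*np.sin(yaw)
        p=(int((c[1]+75-y)*4),int((c[0]+75-x)*4));cv2.circle(im,p,int(r*4),(0,0,255),1)
cv2.imwrite("pics/v3.png",cv2.resize(np.hstack([a,b]),(800,400)))
cv2.imwrite("pics/a99.png",rect(s,c,99,75))
E
```

```text
(no output)
```

View pics/v3.png

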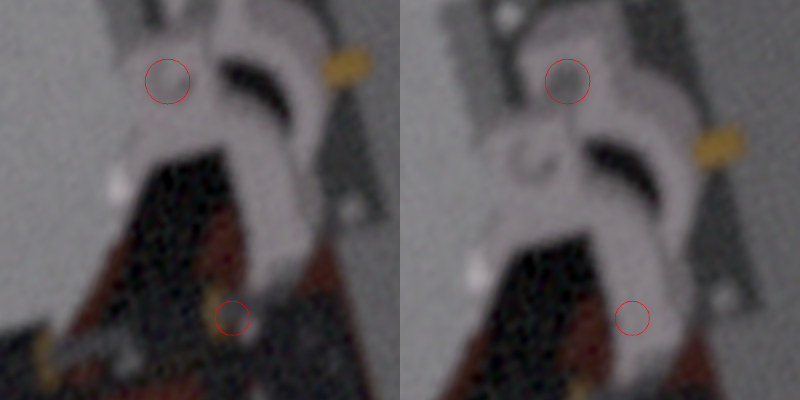

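```bash
python3 -m creep '[{"tx":0,"ty":0,"tz":-5,"rx":0,"ry":0,"rz":0,"fingers":255},{"tx":0,"ty":0,"tz":-12,"rx":0,"ry":0,"rz":0,"fingers":255},{"tx":0,"ty":0,"tz":-16,"rx":0,"ry":0,"rz":0,"fingers":255},{"tx":0,"ty":0,"tz":-18,"rx":0,"ry":0,"rz":0,"fingers":255},{"tx":0,"ty":0,"tz":-20,"rx":0,"ry":0,"rz":0,"fingers":255},{"tx":0,"ty":0,"tz":-21,"rx":0,"ry":0,"rz":0,"fingers":255},{"tx":0,"ty":0,"tz":-22,"rx":0,"ry":0,"rz":0,"fingers":255},{"tx":0,"ty":0,"tz":-22,"rx":0,"ry":0,"rz":0,"fingers":255}]'; python3 - <<'E'
from h import *
print(ctrl.get_obs()["ft_force"],ctrl.get_obs()["moment"])
s=grab("scene","pics/scene4.png")
cv2.imwrite("pics/v4.png",cv2.resize(s["pixels"][190:280,310:430],(800,600),interpolation=2))
E
```

```text
t: 6.65
ee_pos: [555.0, 33.0, 91.7]
orientation: [-1.561, -0.21, 0.21]
ft_force: [0.8, 0.4, -3.3]
width: 30.0
[ 0.83416521  0.44090261 -3.25280339] [ 0.08473578 -0.00662517 -0.03246465]
```

View pics/v4.png

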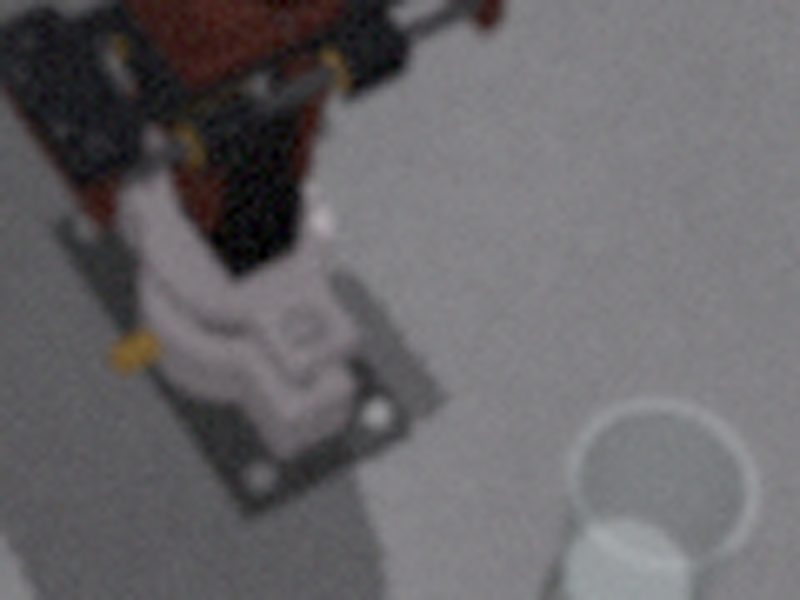

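Aligned so far, and the hole lies over the dowel in the scene view near (300,325) of the crop. No contact load yet, so I'll continue gently.

```bash
python3 -m creep '[{"tx":0,"ty":0,"tz":-1,"rx":0,"ry":0,"rz":0,"fingers":255},{"tx":0,"ty":0,"tz":-2,"rx":0,"ry":0,"rz":0,"fingers":255},{"tx":0,"ty":0,"tz":-3,"rx":0,"ry":0,"rz":0,"fingers":255},{"tx":0,"ty":0,"tz":-4,"rx":0,"ry":0,"rz":0,"fingers":255},{"tx":0,"ty":0,"tz":-4,"rx":0,"ry":0,"rz":0,"fingers":255}]';python3 -m creep '[{"tx":0,"ty":0,"tz":-1,"rx":0,"ry":0,"rz":0,"fingers":255},{"tx":0,"ty":0,"tz":-2,"rx":0,"ry":0,"rz":0,"fingers":255},{"tx":0,"ty":0,"tz":-2,"rx":0,"ry":0,"rz":0,"fingers":255}]'
```

```text
t: 7.32
ee_pos: [554.9, 33.0, 87.5]
orientation: [-1.561, -0.21, 0.21]
ft_force: [0.3, 0.2, -2.6]
width: 29.9
t: 7.7
ee_pos: [554.9, 33.0, 85.6]
orientation: [-1.561, -0.21, 0.21]
ft_force: [-0.1, -0.7, -3.2]
width: 29.9
```

```bash
python3 -m creep '[{"tx":0,"ty":0,"tz":-1,"rx":0,"ry":0,"rz":0,"fingers":255},{"tx":0,"ty":0,"tz":-2,"rx":0,"ry":0,"rz":0,"fingers":255},{"tx":0,"ty":0,"tz":-3,"rx":0,"ry":0,"rz":0,"fingers":255},{"tx":0,"ty":0,"tz":-4,"rx":0,"ry":0,"rz":0,"fingers":255},{"tx":0,"ty":0,"tz":-4,"rx":0,"ry":0,"rz":0,"fingers":255}]';python3 -m creep '[{"tx":0,"ty":0,"tz":-1,"rx":0,"ry":0,"rz":0,"fingers":255},{"tx":0,"ty":0,"tz":-2,"rx":0,"ry":0,"rz":0,"fingers":255},{"tx":0,"ty":0,"tz":-3,"rx":0,"ry":0,"rz":0,"fingers":255},{"tx":0,"ty":0,"tz":-4,"rx":0,"ry":0,"rz":0,"fingers":255},{"tx":0,"ty":0,"tz":-5,"rx":0,"ry":0,"rz":0,"fingers":255},{"tx":0,"ty":0,"tz":-5,"rx":0,"ry":0,"rz":0,"fingers":255}]'; python3 - <<'E'
from h import *
print(ctrl.get_obs()["moment"])
s=grab("scene","pics/scene5.png")
cv2.imwrite("pics/v5.png",cv2.resize(s["pixels"][190:280,310:430],(640,480),interpolation=2))
E
```

```text
t: 8.32
ee_pos: [554.9, 33.0, 81.6]
orientation: [-1.561, -0.21, 0.21]
ft_force: [-0.1, 0.4, -2.9]
width: 29.3
t: 9.07
ee_pos: [554.9, 33.0, 76.6]
orientation: [-1.561, -0.21, 0.21]
ft_force: [0.0, 0.0, -2.7]
width: 29.9
[ 0.03451647  0.0224062  -0.04244535]
```

View pics/v5.png

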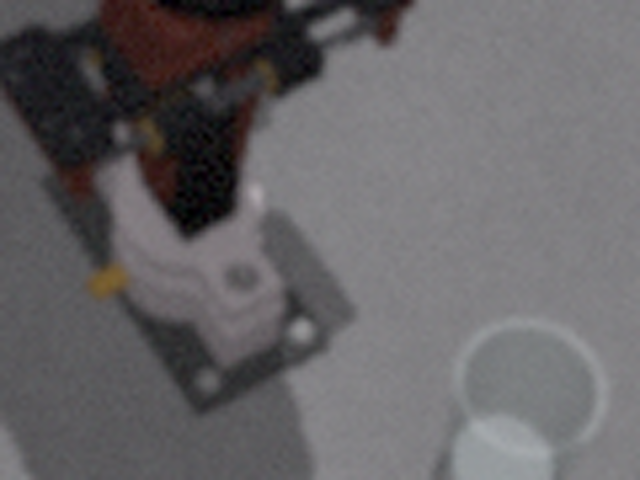

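The upper half is on both dowels and no side load shows. Next comes the seal, half a millimetre per row.

```bash
python3 -m creep '[{"tx":0,"ty":0,"tz":-1,"rx":0,"ry":0,"rz":0,"fingers":255},{"tx":0,"ty":0,"tz":-1.5,"rx":0,"ry":0,"rz":0,"fingers":255},{"tx":0,"ty":0,"tz":-2,"rx":0,"ry":0,"rz":0,"fingers":255},{"tx":0,"ty":0,"tz":-2.5,"rx":0,"ry":0,"rz":0,"fingers":255},{"tx":0,"ty":0,"tz":-3,"rx":0,"ry":0,"rz":0,"fingers":255},{"tx":0,"ty":0,"tz":-3,"rx":0,"ry":0,"rz":0,"fingers":255}]';python3 -m creep '[{"tx":0,"ty":0,"tz":-0.5,"rx":0,"ry":0,"rz":0,"fingers":255},{"tx":0,"ty":0,"tz":-1,"rx":0,"ry":0,"rz":0,"fingers":255},{"tx":0,"ty":0,"tz":-1.5,"rx":0,"ry":0,"rz":0,"fingers":255},{"tx":0,"ty":0,"tz":-2,"rx":0,"ry":0,"rz":0,"fingers":255},{"tx":0,"ty":0,"tz":-2,"rx":0,"ry":0,"rz":0,"fingers":255}]'
```

```text
t: 9.88
ee_pos: [555.0, 33.0, 73.9]
orientation: [-1.561, -0.21, 0.21]
ft_force: [-1.4, 0.6, 2.1]
width: 29.6
t: 10.5
ee_pos: [555.0, 33.0, 71.8]
orientation: [-1.561, -0.21, 0.21]
ft_force: [-2.6, 0.3, 5.5]
width: 29.9
```

```bash
python3 -m creep '[{"tx":0,"ty":0,"tz":-0.5,"rx":0,"ry":0,"rz":0,"fingers":255},{"tx":0,"ty":0,"tz":-1,"rx":0,"ry":0,"rz":0,"fingers":255},{"tx":0,"ty":0,"tz":-1.5,"rx":0,"ry":0,"rz":0,"fingers":255},{"tx":0,"ty":0,"tz":-2,"rx":0,"ry":0,"rz":0,"fingers":255},{"tx":0,"ty":0,"tz":-2,"rx":0,"ry":0,"rz":0,"fingers":255}]';python3 -m creep '[{"tx":0,"ty":0,"tz":-0.4,"rx":0,"ry":0,"rz":0,"fingers":255},{"tx":0,"ty":0,"tz":-0.7,"rx":0,"ry":0,"rz":0,"fingers":255},{"tx":0,"ty":0,"tz":-0.7,"rx":0,"ry":0,"rz":0,"fingers":255}]'
```

```text
t: 11.12
ee_pos: [555.1, 33.0, 69.9]
orientation: [-1.561, -0.21, 0.21]
ft_force: [-2.3, 0.3, 7.0]
width: 29.7
t: 11.5
ee_pos: [555.1, 33.0, 69.3]
orientation: [-1.561, -0.21, 0.21]
ft_force: [-3.2, -0.0, 7.0]
width: 29.6
```

```bash
for i in 1; do :; done; python3 -m creep '[{"tx":0,"ty":0,"tz":-0.3,"rx":0,"ry":0,"rz":0,"fingers":255},{"tx":0,"ty":0,"tz":-0.5,"rx":0,"ry":0,"rz":0,"fingers":255},{"tx":0,"ty":0,"tz":-0.5,"rx":0,"ry":0,"rz":0,"fingers":255}]';python3 -m creep '[{"tx":0,"ty":0,"tz":-0.3,"rx":0,"ry":0,"rz":0,"fingers":255},{"tx":0,"ty":0,"tz":-0.5,"rx":0,"ry":0,"rz":0,"fingers":255},{"tx":0,"ty":0,"tz":-0.5,"rx":0,"ry":0,"rz":0,"fingers":255}]'
```

```text
t: 11.88
ee_pos: [555.1, 33.0, 68.9]
orientation: [-1.561, -0.21, 0.209]
ft_force: [-2.7, -0.3, 7.8]
width: 29.6
t: 12.25
ee_pos: [555.0, 33.0, 68.6]
orientation: [-1.561, -0.21, 0.21]
ft_force: [-4.9, -0.6, 12.1]
width: 29.5
```

```bash
python3 -m creep '[{"tx":-0.3,"ty":0,"tz":-0.2,"rx":0,"ry":0,"rz":0,"fingers":255},{"tx":-0.6,"ty":0,"tz":-0.3,"rx":0,"ry":0,"rz":0,"fingers":255},{"tx":-0.6,"ty":0,"tz":-0.3,"rx":0,"ry":0,"rz":0,"fingers":255},{"tx":-0.6,"ty":0,"tz":-0.3,"rx":0,"ry":0,"rz":0,"fingers":255}]'; python3 - <<'E'
from h import *
o=ctrl.get_obs();print(o["ft_force"],o["moment"],o["qvel"].round(4))
s=grab("scene","pics/scene6.png")
cv2.imwrite("pics/v6.png",cv2.resize(s["pixels"][190:280,310:430],(800,600),interpolation=2))
E
```

```text
t: 12.75
ee_pos: [555.0, 33.0, 68.6]
orientation: [-1.561, -0.211, 0.209]
ft_force: [-2.7, 0.1, 12.1]
width: 29.8
[-2.69973337  0.08086882 12.10387567] [ 0.00768567  0.60001965 -0.00293789] [-0.      0.0018  0.0006 -0.0011 -0.0006  0.0001]
```

View pics/v6.png

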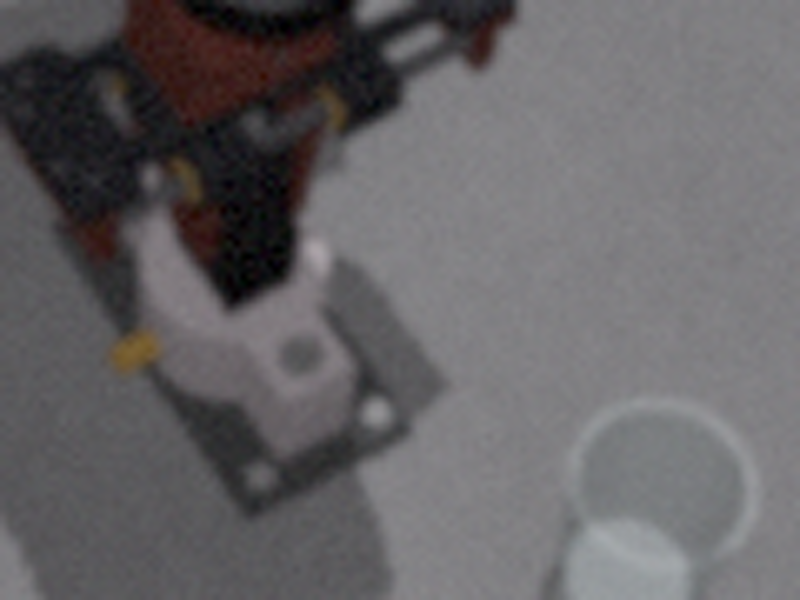

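Flush now; the seam is closed. The wrist reads about 15 N net on the halves, counting the part's weight. I'll add a little margin.

```bash
python3 -m creep '[{"tx":-0.3,"ty":0,"tz":-0.2,"rx":0,"ry":0,"rz":0,"fingers":255},{"tx":-0.3,"ty":0,"tz":-0.4,"rx":0,"ry":0,"rz":0,"fingers":255},{"tx":-0.3,"ty":0,"tz":-0.4,"rx":0,"ry":0,"rz":0,"fingers":255},{"tx":-0.3,"ty":0,"tz":-0.4,"rx":0,"ry":0,"rz":0,"fingers":255}]'; python3 -c "
from workcell import ctrl
o=ctrl.get_obs();print(o['moment'])"
```

```text
t: 13.3
ee_pos: [555.0, 33.0, 68.6]
orientation: [-1.561, -0.211, 0.208]
ft_force: [-3.2, -0.3, 15.0]
width: 29.7
[-0.0215391   0.6841714   0.02923438]
```

```bash
python3 -m creep '[{"tx":0,"ty":0,"tz":-0.3,"rx":0,"ry":0,"rz":0,"fingers":255},{"tx":0,"ty":0,"tz":-0.6,"rx":0,"ry":0,"rz":0,"fingers":255},{"tx":0,"ty":0,"tz":-0.7,"rx":0,"ry":0,"rz":0,"fingers":255},{"tx":0,"ty":0,"tz":-0.7,"rx":0,"ry":0,"rz":0,"fingers":255},{"tx":0,"ty":0,"tz":-0.7,"rx":0,"ry":0,"rz":0,"fingers":255},{"tx":0,"ty":0,"tz":-0.7,"rx":0,"ry":0,"rz":0,"fingers":255}]'; python3 -m creep '[{"tx":0,"ty":0,"tz":0,"rx":0,"ry":0,"rz":0,"fingers":255},{"tx":0,"ty":0,"tz":0,"rx":0,"ry":0,"rz":0,"fingers":255},{"tx":0,"ty":0,"tz":0,"rx":0,"ry":0,"rz":0,"fingers":255},{"tx":0,"ty":0,"tz":0,"rx":0,"ry":0,"rz":0,"fingers":255}]'; python3 - <<'E'
from h import *
from scipy.spatial.transform import Rotation as Ro
o=ctrl.get_obs();print(o['moment'],o["ft_force"],Ro.from_rotvec(o["orientation"]).as_matrix().round(4))
s=grab("scene","pics/scene7.png")
cv2.imwrite("pics/v7.png",cv2.resize(s["pixels"][190:280,310:430],(800,600),interpolation=2))
E
```

```text
t: 14.05
ee_pos: [555.1, 33.1, 68.6]
orientation: [-1.561, -0.212, 0.208]
ft_force: [-5.8, -0.1, 22.5]
width: 29.7
t: 14.55
ee_pos: [555.0, 33.1, 68.6]
orientation: [-1.561, -0.212, 0.208]
ft_force: [-5.8, 0.8, 21.8]
width: 30.1
[-0.03068901  1.13551808 -0.02679131] [-5.79396419  0.84735678 21.83440087] [[ 9.645e-01  2.200e-03 -2.641e-01]
 [ 2.641e-01  0.000e+00  9.645e-01]
 [ 2.100e-03 -1.000e+00 -5.000e-04]]
```

View pics/v7.png

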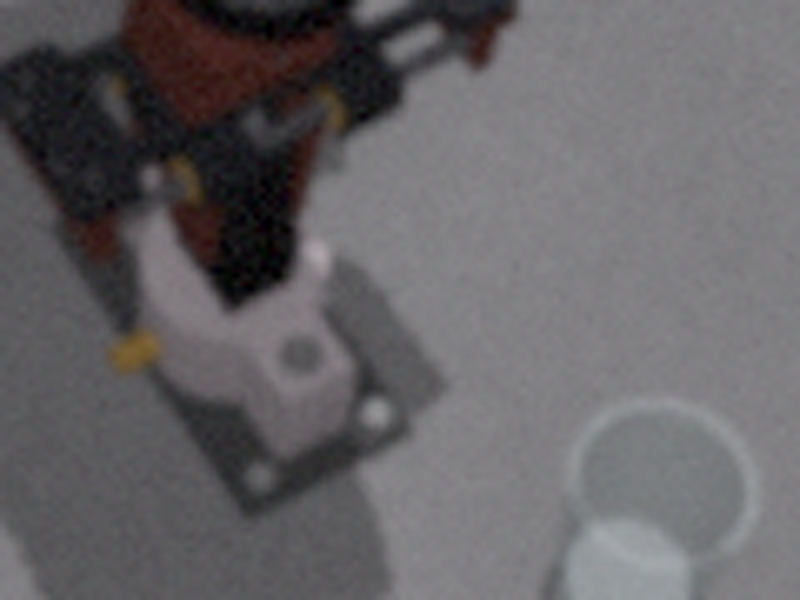

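```bash
python3 -c "
from workcell import ctrl
ctrl.close_job();o=ctrl.get_obs();print(o['t'],o['ft_force'],o['ee_pos'],o['width'])"
```

```text
the job is handed in; nothing more can be done
the job is handed in; nothing more can be done
```

I gripped the upper half (the one with two holed lugs) across its block, lifted it and turned it about 0.50 rad. I lowered it in small steps onto the two dowels, big hole on big dowel, and pressed it against the seal until the faces met. I handed the job in at about 14.6 s with the grip and push still on.

- **Closure:** at the last check the tool stood at z 68.6 mm, the height that corresponds to closed. It stayed there while the force rose, so the faces are in contact. The last scene picture shows no visible seam.
- **Force:** the wrist read about 22 N upward, which is roughly 25 N between the halves. That is above the 12 N the seal needs, and I added some of it on purpose as margin. It is well below the 60 N limit.
- **Level and position:** the tool's tilt was about 0.002 rad, and its centre and yaw agreed with the camera estimates of the lower half (about 1–2 mm spread).
- **Side load:** about 6 N remained along x with a 1.1 N m moment. The upper half is probably touching a dowel, or the push is off-centre.
- **Not checked:** the top camera's view was blocked by the arm during the fit, so alignment at the end rests on the scene camera and the force readings. I did not measure the cover or the other lab ware afterwards, but there was no sign of contact with any of them. No state could be read after the hand-in.

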